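Clear the hatch seam, then hold the sprung hatch lid at the setting arm

ROBOT

A 6-joint arm with a two-finger parallel gripper is mounted at the origin on the work surface. World frame = base frame: x ahead of the robot, y to its left, z up, the work surface at z = 0. Lengths are in m, angles in rad, forces in N, time in s.
With the tool pointing down it reaches from about 0.25 to 0.725 m from the base axis. Payload 4 kg.
Tool frame: the origin (TCP) lies between the finger pads; the fingertips stand 22 mm ahead of it and the grasp point (between the pads) lies 3 mm ahead of it; z points along the fingers, y is the direction in which the jaws open and shut (so a half turn about z gives the same grasp; the last joint's range is limited). The gripper opens to 85 mm and grips with 20 to 120 N. Pads are 22 mm wide; open, the fingers measure 114 mm over their backs; the gripper's body (76 mm by 85 mm) begins 54 mm behind the grasp point. The pads swing forward as they close: fully open they stand 13 mm farther back than shut.
Start: joints at [-1.322, 0.241, 0.005, 1.335, 0, 1.571], TCP at [0.123, -0.485, 0.253] pointing down, gripper open.
Joint ranges: [-2.72, 2.72], [-1.05, 1.87], [-1.09, 1.28], [-1.99, 2.15], [-1.42, 1.44], [-3.14, 3.14]. Speed limits (rad/s): [2.79, 2.79, 3.14, 3.14, 3.14, 3.14].

INTERFACE

Orientations are given as a rotation vector (axis times angle).
In Python, from station import reach, move_l, goto_joints, grip, hold, inverse_kinematics, capture, PlanningError, sign_off, read_clock, read_joint_pos, read_qvel, read_joint_torque, read_ee_pos, read_tool_rot, read_contact_force, read_wrist_torque, read_finger_gap gives the robot as it stands. Calls block until the motion is done:
- reach(position, orientation): joint-space move of the TCP to a pose.
- move_l(position, attitude=None, vel=0.15, contact_N=None): straight line of the TCP; attitude=None keeps the orientation; vel is the mean speed in m/s. With contact_N (N) it stops when the force on the tool has changed by that much, and returns True; else False.
- goto_joints(angles): joint-space move.
- grip(opening): finger opening in m; the grip force is fixed at half the most; returns when the fingers have stopped.
- hold(seconds).
- inverse_kinematics(position, orientation): joint angles nearest the present ones, or None.
- capture(name): name is "side" or "top" or "wrist"; returns a dict with "frame" (480x640x3 uint8, red, green, blue), "fx", "fy", "cx", "cy" (pixels), "T" (4x4, takes a point from camera to world coordinates); the wrist camera has in their place "hand_eye" (4x4, takes a point from camera to tool coordinates, whose origin is the TCP and whose axes are the flange's). Camera axes: x right, y up, looking along -z (the intrinsics and any distortion apply to the point x, -y, -z); pixel columns grow to the right and rows downward; lengths in m; the calibration is good to about 2 mm. A picture is of the moment at which its call begins: read the wrist's pose just before it. There is no depth.
A pose or a line that the arm cannot do raises PlanningError and nothing moves.
- sign_off(): hands the job in, once; it reports no verdict.
Readings, each from a call of its own:
- read_clock(): time.
- read_joint_pos(): joint angles.
- read_qvel(): joint speeds.
- read_joint_torque(): joint torques, N m.
- read_ee_pos(): TCP position.
- read_tool_rot(): TCP orientation.
- read_contact_force(): force on the tool from outside, world axes, zero at the start.
- read_wrist_torque(): the same for the moment, N m.
- read_finger_gap(): finger opening in m.
Only numpy, scipy, OpenCV 4.12 (cv2) and the standard library are available. Lean on these libraries where they do the work, as an engineer would, in place of code of your own. Each camera call takes 0.05 s, during which the arm holds its last target. There are 200 camera calls.

TASK

Take the seam pick from its wooden block and run its tip slowly and steadily (about five seconds) along the open seam at the front of the sander's dust hatch, from the end beside the setting arm to the other end, keeping the tip down in the seam. Stand the pick fully back in its block and let it go; then lift the sprung hatch lid by its bar until it lies level with the setting arm, and finish still gripping the bar and holding the lid there. Leave the setting arm and everything else on the bench as they are.

Things in the scene. Friction and masses are not known exactly. Their poses are not given: they have to be found in the camera images.
- housing: Grey metal dust hatch of a bench sander, fixed, 260 (x) x 220 (y) x 85 mm high. Origin: centre of its underside; x points from the front (seam) to the rear (hinge), y towards the setting-arm side, z up. The seam is a straight open groove along y between front sill and lid edge: 10 mm wide (x -105 to -95 mm), 10 mm deep below the top, 200 mm long (y -100 to +100 mm, closed at both ends).
- seam_start (a point): Middle of the seam's width, level with the hatch top (85 mm), 80 mm to the setting-arm side of its middle, so 20 mm from the seam's closed end. Start here.
- seam_end (a point): The same point 80 mm to the other side of the middle. Finish the seam here. The tip counts as in the seam when at least 1 mm below the top.
- lid (a joint): Aluminium hatch lid, 195 x 196 x 10 mm, top flush with the hatch top when shut. Hinged along its rear edge; opens upward from the front. Value in rad: 0 shut, 1.2 the stop. A spring and its weight shut it when let go; holding it takes about 5 to 10 N upward at the bar.
- lid_bar (a point): Middle of the lid's handle: a round dark steel bar 14 mm thick, 84 mm long, parallel to the hinge, centre 40 mm above the lid's top face and 165 mm from the hinge axis along the lid, on two 10 mm posts (66 mm free between). It can turn inside a pinch, so the gripper may stay pointing down as the lid rises. Axes are the lid's: x towards the hinge, y along the bar, z out of the lid.
- lid_hinge (a point): Middle of the lid's hinge axis, level with the hatch top (85 mm), 100 mm behind the hatch's middle. Axes are the lid's and turn with it.
- setting_arm (a joint): Steel flat bar 8 mm wide, 12 mm deep, 165 mm long with a round end, on the hatch's +y side just outside the lid, pivoted on the lid's hinge axis before a plate with ticks. It marks the wanted opening: rad above level, 0.45 to 0.85; the lid is right when its value equals this one (its top face level with the arm's top edge). Stays put unless knocked.
- setting_end (a point): Centre of the setting arm's free end, on its top edge, 165 mm from the hinge axis. Axes are the arm's.
- holder: Pale wooden block 66 x 66 x 65 mm, fixed to the bench on the robot's left or right of the hatch. Origin: centre of its underside. One upright hole, 15 mm wide and 62 mm deep, in the middle of its top.
- holder_hole (a point): Centre of the hole's mouth, on the block's top, 65 mm above the bench.
- pick: Seam pick, about 80 g, upright in the block: round dark wooden handle 20 mm in diameter, 75 mm tall including a brass collar (28 mm wide, 8 mm high) at its foot; below it a straight steel shank 6 mm thick, 55 mm long, narrowing to 4 mm at the tip. Origin: on the axis at the collar's underside, which rests on the block's top when home; z points up the handle.
- pick_tip (a point): The end of the pick's shank, 55 mm below the pick's origin.
- tin: Steel can 60 mm in diameter, 60 mm high; bystander, on the other side of the hatch from the block. Origin: centre of its underside.
- cup: Paper drinking cup, 88 mm across, 122 mm high; bystander. Origin: centre of its underside.
- bent_ring: Bent-wood ring 84 mm across, 30 mm high; bystander. Origin: centre of its underside.
- sand_block: Cork sanding block 100 x 60 x 35 mm; bystander. Origin: centre of its underside.
- screwdriver: Screwdriver with a black handle lying on the bench, on the robot's right; bystander. Origin: about its middle.
- glue: White glue bottle 56 mm across, 150 mm high; bystander. Origin: centre of its underside.
- tape_rule: Black tape rule 70 x 35 x 65 mm; bystander. Origin: centre of its underside.
Not all that is in view belongs to the job. Leave any turquoise or yellow look-alike of the holder alone.

How it is judged:
On the way, in this order (a step that is already met when the one before it is completed fails the run):
1. the held pick's tip is down in the seam at the setting-arm end (no more than 15 mm short of the start point) (x of pick_tip in the frame of housing between -0.106 and -0.094 m and z of pick_tip in the frame of housing between 0.07 and 0.084 m and y of pick_tip in the frame of housing between 0.065 and 0.102 m and contact force between the fingers and pick above 0.5 N), for 0.1 s.
2. the tip passes along the seam, first quarter (x of pick_tip in the frame of housing between -0.106 and -0.094 m and z of pick_tip in the frame of housing between 0.07 and 0.084 m and y of pick_tip in the frame of housing between 0.035 and 0.055 m and contact force between the fingers and pick above 0.5 N), for 0.1 s.
3. the tip passes along the seam, before the middle (x of pick_tip in the frame of housing between -0.106 and -0.094 m and z of pick_tip in the frame of housing between 0.07 and 0.084 m and y of pick_tip in the frame of housing between 0.005 and 0.025 m and contact force between the fingers and pick above 0.5 N), for 0.1 s.
4. the tip passes along the seam, after the middle (x of pick_tip in the frame of housing between -0.106 and -0.094 m and z of pick_tip in the frame of housing between 0.07 and 0.084 m and y of pick_tip in the frame of housing between -0.025 and -0.005 m and contact force between the fingers and pick above 0.5 N), for 0.1 s.
5. the tip passes along the seam, last quarter (x of pick_tip in the frame of housing between -0.106 and -0.094 m and z of pick_tip in the frame of housing between 0.07 and 0.084 m and y of pick_tip in the frame of housing between -0.055 and -0.035 m and contact force between the fingers and pick above 0.5 N), for 0.1 s.
6. the tip reaches the far end of the seam (no more than 15 mm short of the end point) (x of pick_tip in the frame of housing between -0.106 and -0.094 m and z of pick_tip in the frame of housing between 0.07 and 0.084 m and y of pick_tip in the frame of housing between -0.102 and -0.065 m and contact force between the fingers and pick above 0.5 N), for 0.1 s.
7. the pick stands home in its block, let go (z of pick in the frame of holder between 0.062 and 0.069 m and horizontal distance between pick and holder_hole below 0.008 m and angle between pick's own z axis and vertical below 0.12 rad and contact force between the fingers and pick below 0.05 N), for 0.2 s.
At the end, for the whole second after the job is handed in: The pick stands upright in its block, collar down within 4 mm and released; the lid is held still by the fingers (more than 2 N on them), within 0.08 rad of the setting arm's angle, through the last second (all of step 7 and angle between the x axis of lid_bar and the x axis of setting_end, either way round below 0.08 rad and value of joint lid above 0.3 rad and velocity of joint lid between -0.1 and 0.1 rad/s and contact force between the fingers and lid above 2 N); the arm keeps its last pose, push and grip.
It fails at once if the setting arm is knocked (its end moves more than 10 mm) (distance of setting_end from where it was at the start of the episode above 0.01 m).
It fails at once if the pick is moved faster than 0.10 m/s while its tip is down in the seam (x of pick_tip in the frame of housing between -0.106 and -0.094 m and z of pick_tip in the frame of housing between 0.07 and 0.084 m and y of pick_tip in the frame of housing between -0.075 and 0.075 m and linear speed of pick above 0.1 m/s).
It fails at once if a bystander is pushed more than 30 mm (distance of any of tin, cup, bent_ring, sand_block, screwdriver, glue, tape_rule from where it was at the start of the episode above 0.03 m).
It also fails if it takes over 72 s, if anything falls off the work surface, if the arm or the gripper's body presses on something with over 40 N, if the wrist force passes 120 N, or if a joint passes its speed limit or range.

## Working session

There is one attempt and no reset: what is moved stays moved. The work goes in short steps, each a Python script; the robot and the scene stay as the last script left them, time stands still between calls to the robot, and variables do not carry over. Pictures are saved under pics/ and viewed, about 8 in all and at most 12, crops included, and the job is handed in when it is done.

```bash
mkdir -p pics; ls; python3 - <<'E'
from station import *
import cv2,numpy as np
for n in("side","top"):
    c=capture(n); cv2.imwrite(f"pics/{n}0.png",c["frame"][:,:,::-1]); print(n,c["fx"],c["fy"],c["cx"],c["cy"],[k for k in c]); print(np.round(c["T"],4).tolist())
c=capture("wrist");print({k:v for k,v in c.items() if k!="frame"})
print(read_clock(),read_tool_rot())
E
```

```text
pics
side 543.638340000697 543.638340000697 316.79642440750234 244.323036526966 ['frame', 'fx', 'fy', 'cx', 'cy', 'T']
[[0.9472, 0.2018, -0.2493, 0.2415], [-0.3207, 0.5788, -0.7498, -0.8574], [-0.007, 0.7901, 0.6129, 0.819], [0.0, 0.0, 0.0, 1.0]]
top 509.4446970824958 509.4446970824958 314.47378397950484 243.224417652914 ['frame', 'fx', 'fy', 'cx', 'cy', 'T']
[[-0.0042, 0.9924, -0.1234, 0.3568], [-0.9999, -0.0056, -0.0108, 0.0087], [-0.0115, 0.1233, 0.9923, 1.2573], [0.0, 0.0, 0.0, 1.0]]
{'fx': 429.1790511367782, 'fy': 429.1790511367782, 'cx': 315.3491311124251, 'cy': 236.46307074594617, 'hand_eye': array([[-7.51401943e-04,  9.53360463e-01,  3.01833172e-01,
         7.73696990e-02],
       [ 9.99999531e-01,  9.00706232e-04, -3.55481534e-04,
         1.14206115e-03],
       [-6.10765058e-04,  3.01832763e-01, -9.53360693e-01,
        -1.21127627e-01],
       [ 0.00000000e+00,  0.00000000e+00,  0.00000000e+00,
         1.00000000e+00]])}
0.15 [-3.11571658e+00 -3.89608229e-01  2.89987923e-04]
```

View pics/side0.png

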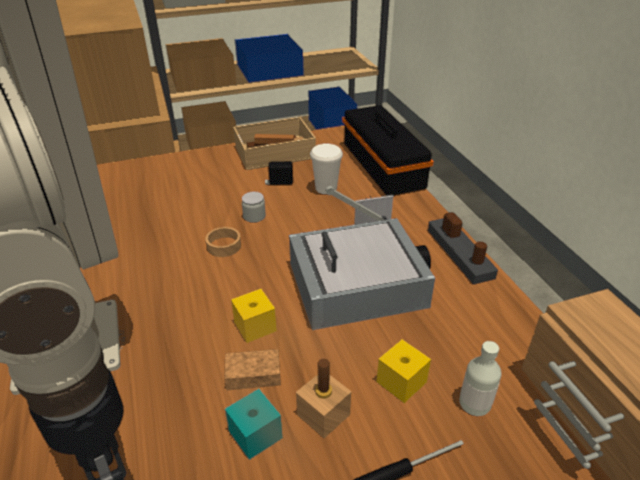

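View pics/top0.png

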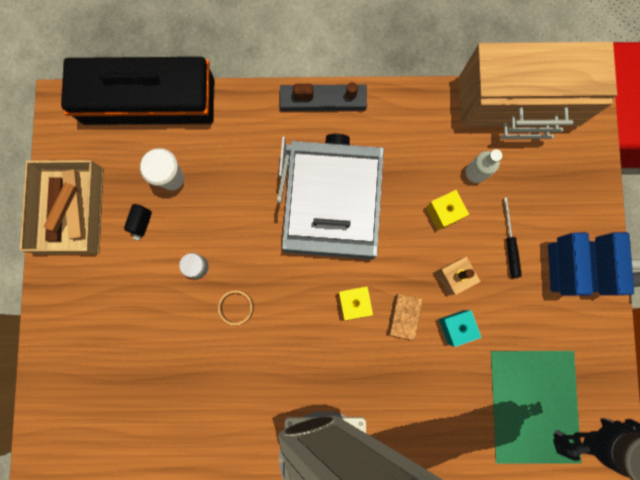

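Candidates for the block: pale wood with pick at top (460,277) / side (323,400); turquoise at top (461,328), yellow at (355,303) and (449,209). I choose the pale one holding the pick and check it in a close crop.

```bash
cat > h.py <<'E'
from station import *
import numpy as np,cv2
from scipy.spatial.transform import Rotation as R
def cam(n):
    if n=="wrist":
        p,r=np.array(read_ee_pos()),np.array(read_tool_rot()); c=capture(n)
        T=np.eye(4);T[:3,:3]=R.from_rotvec(r).as_matrix();T[:3,3]=p; c["T"]=T@c["hand_eye"]
    else: c=capture(n)
    return c
def pix(c,u,v,z):
    d=c["T"][:3,:3]@np.array([(u-c["cx"])/c["fx"],-(v-c["cy"])/c["fy"],-1.]); o=c["T"][:3,3]
    return o+d*(z-o[2])/d[2]
def proj(c,P):
    q=np.linalg.inv(c["T"])@np.append(P,1); return np.array([c["cx"]+c["fx"]*q[0]/-q[2], c["cy"]-c["fy"]*q[1]/-q[2]])
def down(yaw): # tool pointing down; tool y axis along world angle yaw+pi/2... x axis at yaw
    x=np.array([np.cos(yaw),np.sin(yaw),0]);z=np.array([0,0,-1.]);y=np.cross(z,x)
    return R.from_matrix(np.c_[x,y,z]).as_rotvec()
E
python3 - <<'E'
import cv2,numpy as np
t=cv2.imread("pics/top0.png");s=cv2.imread("pics/side0.png")
a=cv2.resize(t[125:270,270:395],None,fx=4,fy=4,interpolation=cv2.INTER_CUBIC)
b=cv2.resize(t[250:305,430:490],None,fx=4,fy=4,interpolation=cv2.INTER_CUBIC)
d=cv2.resize(s[350:437,290:360],None,fx=4,fy=4,interpolation=cv2.INTER_CUBIC)
o=np.zeros((580,800,3),np.uint8);o[:580,:500]=a;o[:220,510:750]=b;o[228:576,510:790]=d
cv2.imwrite("pics/crop1.png",o)
E
```

```text
(no output)
```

View pics/crop1.png

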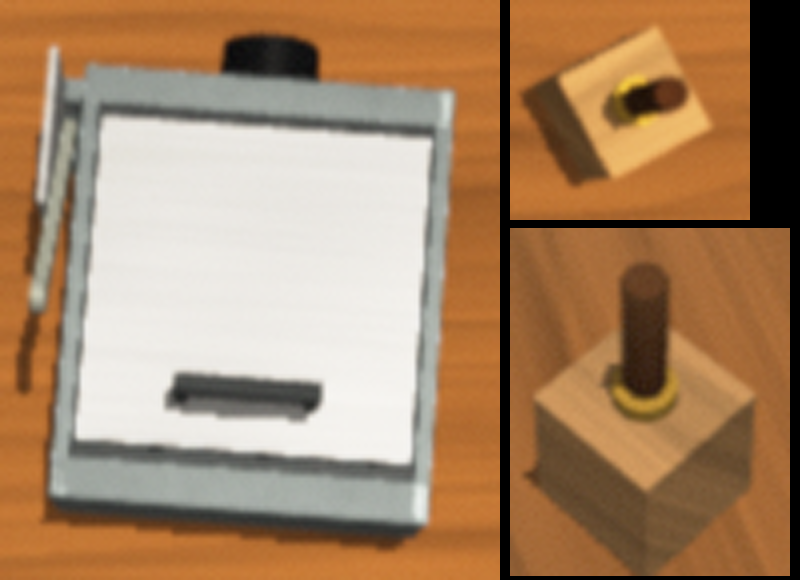

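The crop confirms it: pale block, brass collar and dark handle. Handle top is at crop (672,97), block corners at (657,27), (712,127), (612,178), (560,77). Hatch top corners are at about (88,65), (452,92), (415,520), (52,492).

```bash
python3 - <<'E'
from h import *
c=cam("top"); s=cam("side")
g=lambda u,v,z,ox=270,oy=125,dx=0: pix(c,ox+(u-dx)/4-.4,oy+v/4-.4,z)
H=[g(u,v,.085) for u,v in[(88,65),(452,92),(415,520),(52,492)]]
for p in H: print("hatch",p.round(4))
print("ctr",np.mean(H,0).round(4), "sizes",[np.linalg.norm(H[i]-H[(i+1)%4]).round(3) for i in range(4)])
f=(H[0]+H[1]-H[2]-H[3]);l=H[0]+H[3]-H[1]-H[2];print("yaw",np.arctan2(f[1],f[0]),np.arctan2(-l[0],l[1]))
B=[g(u,v,.065,430,250,510) for u,v in[(657,27),(712,127),(612,178),(560,77)]]
print("block",np.mean(B,0),"pick top",g(672,97,.14,430,250,510))
S=[pix(s,290+(u-510)/4-.4,350+(v-228)/4-.4,.065) for u,v in[(535,400),(650,490),(755,398)]]
print("block side",(S[0]+S[2])/2,"picktop side",pix(s,290+(645-510)/4-.4,350+(278-228)/4-.4,.14))
print("blk yaw",[np.arctan2(*(B[i]-B[(i+1)%4])[1::-1]) for i in range(4)])
E
```

```text
hatch [0.7483 0.075  0.085 ]
hatch [ 0.73   -0.1409  0.085 ]
hatch [ 0.4753 -0.1143  0.085 ]
hatch [0.4927 0.0955 0.085 ]
ctr [ 0.6116 -0.0212  0.085 ] sizes [np.float64(0.217), np.float64(0.256), np.float64(0.211), np.float64(0.256)]
yaw -0.09208929177980622 -0.08367561850642707
block [ 0.42810437 -0.31949147  0.065     ] pick top [ 0.426282   -0.31898587  0.14      ]
block side [ 0.42883413 -0.32163322  0.065     ] picktop side [ 0.42938343 -0.3199816   0.14      ]
blk yaw [np.float64(0.4664475270914548), np.float64(-1.111139221657258), np.float64(-2.6969143228145875), np.float64(2.0371667820157895)]
```

```bash
python3 - <<'E'
from h import *
print("tool x,y",R.from_rotvec(read_tool_rot()).as_matrix()[:,:2].T.round(2))
y=-0.088
for yy in(y,y+np.pi):
  for P in([.50,-.02,.30],[.4275,-.32,.12],[.52,.06,.3],[.505,-.1,.18],[.56,-.02,.13],[.60,-.02,.24]):
    q=inverse_kinematics(P,down(yy)); print(yy,P,None if q is None else np.round(q,2))
reach([.48,-.02,.30],down(y))
c=cam("wrist"); np.save("w1T.npy",c["T"]); cv2.imwrite("pics/w1.png",c["frame"][:,:,::-1]); print(read_clock(),read_ee_pos())
E
```

```text
tool x,y [[ 0.97  0.25 -0.  ]
 [ 0.25 -0.97 -0.  ]]
-0.088 [0.5, -0.02, 0.3] [-0.04  0.23  0.11  1.45  0.   -3.09]
-0.088 [0.4275, -0.32, 0.12] [-0.64  0.4  -0.13  1.04  0.    2.59]
-0.088 [0.52, 0.06, 0.3] [ 0.11  0.27  0.17  1.47  0.   -2.94]
-0.088 [0.505, -0.1, 0.18] [-0.2   0.31 -0.09  1.17  0.    3.03]
-0.088 [0.56, -0.02, 0.13] [-0.04  0.44 -0.04  1.09  0.   -3.09]
-0.088 [0.6, -0.02, 0.24] [-0.03  0.45  0.27  1.39  0.   -3.09]
3.053592653589793 [0.5, -0.02, 0.3] [-0.04  0.23  0.11  1.45  0.    0.05]
3.053592653589793 [0.4275, -0.32, 0.12] [-0.64  0.4  -0.13  1.04  0.   -0.55]
3.053592653589793 [0.52, 0.06, 0.3] [0.11 0.27 0.17 1.47 0.   0.2 ]
3.053592653589793 [0.505, -0.1, 0.18] [-0.2   0.31 -0.09  1.17  0.   -0.11]
3.053592653589793 [0.56, -0.02, 0.13] [-0.04  0.44 -0.04  1.09  0.    0.05]
3.053592653589793 [0.6, -0.02, 0.24] [-0.03  0.45  0.27  1.39  0.    0.05]
4.1667 [ 0.47999306 -0.02021227  0.29997212]
```

View pics/w1.png

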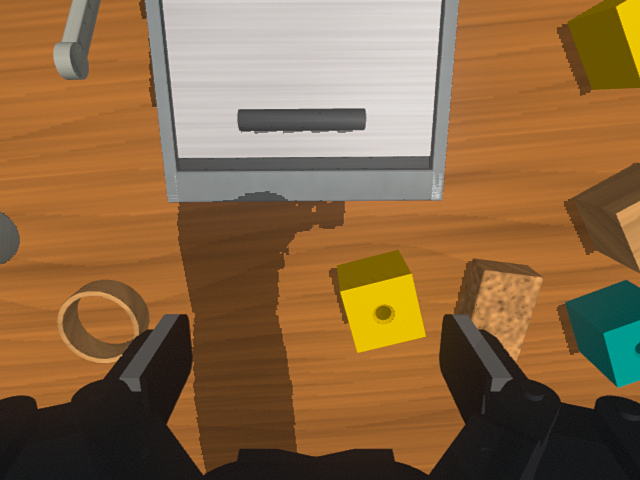

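```bash
python3 - <<'E'
from h import *
w=cv2.imread("pics/w1.png");s=cv2.imread("pics/side0.png")
g=w.mean(2)
for u in(185,215,250,300,350,390,425): print(u,g[150:180,u].round().astype(int).tolist())
for v in(162,164): print(v,g[v,165:190].astype(int).tolist(),g[v,422:446].astype(int).tolist())
o=np.zeros((600,800,3),np.uint8)
o[:500,:]=cv2.resize(s[175:275,285:445],None,fx=5,fy=5,interpolation=cv2.INTER_CUBIC)
o[250:600,:300]=cv2.resize(w[10:80,40:100],None,fx=5,fy=5,interpolation=cv2.INTER_CUBIC)
cv2.imwrite("pics/crop2.png",o)
E
```

```text
185 [194, 193, 193, 192, 192, 195, 199, 184, 69, 76, 84, 82, 82, 79, 80, 80, 80, 81, 78, 74, 74, 96, 128, 136, 138, 138, 135, 136, 137, 137]
215 [190, 194, 190, 190, 191, 195, 201, 181, 89, 80, 85, 86, 84, 83, 85, 84, 82, 83, 79, 74, 73, 106, 131, 138, 138, 138, 136, 138, 137, 136]
250 [190, 190, 189, 190, 192, 197, 204, 128, 81, 86, 89, 87, 87, 85, 85, 87, 87, 87, 84, 73, 76, 121, 139, 144, 142, 143, 141, 140, 140, 139]
300 [192, 195, 196, 196, 197, 203, 205, 102, 85, 91, 94, 93, 90, 92, 91, 90, 89, 90, 84, 74, 80, 131, 144, 147, 145, 145, 144, 145, 142, 141]
350 [203, 207, 209, 212, 208, 213, 180, 94, 91, 98, 96, 96, 93, 96, 95, 94, 93, 92, 85, 81, 105, 135, 148, 149, 147, 146, 148, 146, 145, 145]
390 [214, 214, 216, 213, 214, 220, 142, 93, 94, 95, 96, 98, 96, 98, 97, 95, 96, 92, 74, 81, 118, 138, 149, 147, 147, 146, 146, 144, 143, 144]
425 [215, 215, 215, 215, 218, 216, 113, 90, 95, 95, 94, 96, 96, 97, 96, 92, 95, 88, 78, 83, 127, 141, 154, 151, 151, 148, 148, 151, 148, 148]
162 [143, 143, 142, 143, 143, 143, 143, 142, 146, 144, 121, 70, 70, 75, 78, 82, 79, 82, 80, 82, 81, 80, 81, 81, 81] [96, 95, 97, 95, 98, 98, 94, 64, 72, 70, 83, 130, 154, 151, 150, 152, 150, 148, 148, 148, 148, 148, 145, 121]
164 [144, 142, 144, 144, 142, 142, 142, 144, 146, 147, 128, 71, 69, 68, 74, 82, 80, 80, 79, 79, 80, 78, 79, 80, 80] [94, 94, 95, 95, 94, 95, 91, 66, 71, 69, 85, 137, 156, 151, 149, 149, 149, 148, 148, 148, 148, 149, 146, 121]
```

View pics/crop2.png

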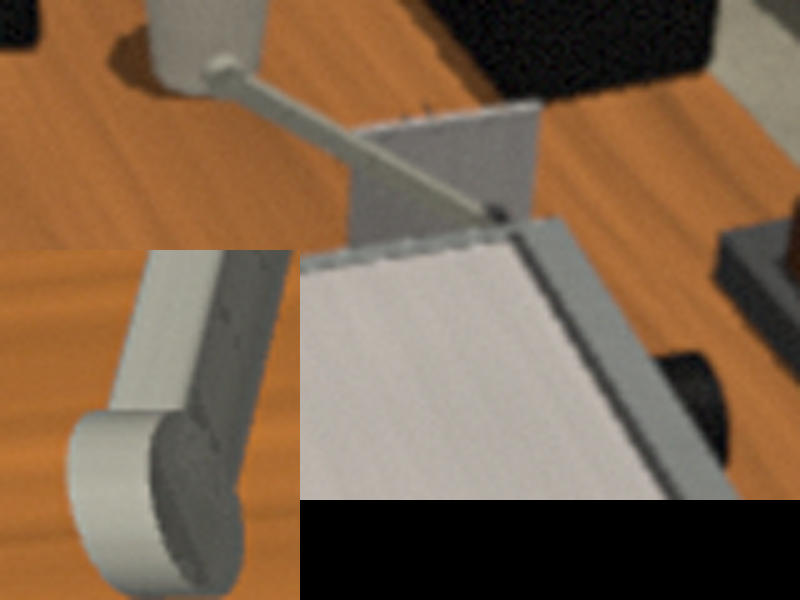

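```bash
python3 - <<'E'
from h import *
from scipy.optimize import least_squares
c=cam("wrist"); c["T"]=np.load("w1T.npy"); s=cam("side"); t=cam("top")
a=pix(c,175.2,163.6,.085);b=pix(c,432.5,163.4,.085);m=(a+b)/2
ms=np.mean([pix(c,300,157.3,.085),pix(c,300,170.8,.085)],0)
yaw=np.arctan2(-(a-b)[0],(a-b)[1]); print(a,b,np.linalg.norm(a-b),"yaw seam",yaw, "width",np.linalg.norm(pix(c,300,157.3,.085)-pix(c,300,170.8,.085)))
P=[pix(c,u,v,.085) for u,v in[(185,157.6),(250,157.1),(300,156.9),(350,156.3),(425,155.8)]]
P2=[pix(c,u,v,.085) for u,v in[(185,171.2),(250,170.6),(300,170.5),(350,170),(425,169.5)]]
for Q in(P,P2):
    Q=np.array(Q);k=np.polyfit(Q[:,1],Q[:,0],1);print("yaw",-np.arctan(k[0]), "x at mid",np.polyval(k,m[1]))
x=np.mean([np.polyval(np.polyfit(np.array(Q)[:,1],np.array(Q)[:,0],1),m[1]) for Q in(P,P2)])
M=np.array([x,m[1],.085]); print("seam mid",M)
yaw=-0.088;ex=np.array([np.cos(yaw),np.sin(yaw),0]);ey=np.array([-ex[1],ex[0],0]);ez=np.array([0,0,1])
hinge=M+.2*ex; print("hinge",hinge,"ctr",M+.1*ex)
def pt(th,y,d=-.006,r=.165): 
    X=-np.cos(th)*ex+np.sin(th)*ez; N=np.sin(th)*ex+np.cos(th)*ez
    return hinge+r*X+d*N+y*ey
# triangulation (wrist,side)
f=lambda p:np.r_[proj(c,p)-[71.6,60],proj(s,p)-[329.4,189.6]]
r=least_squares(f,hinge+[-.14,.1,.1]);p=r.x;print("tri",p,r.fun, "rel",[(p-hinge)@e for e in(ex,ey,ez)])
d=p-hinge; print("theta centre",np.arctan2(d@ez,-d@ex),"r",np.hypot(d@ez,d@ex))
f2=lambda q:np.r_[proj(c,pt(*q))-[71.6,60],proj(s,pt(*q))-[329.4,189.6]]
for dd in(-.006,0):
  f2=lambda q:np.r_[proj(c,pt(*q,dd))-[71.6,60],proj(s,pt(*q,dd))-[329.4,189.6]]
  r=least_squares(f2,[.6,.11]);print(dd,r.x,r.fun)
# side pixel of pivot
print("hinge proj",[ (np.array(proj(s,hinge+y*ey))-[285,175])*5 for y in(.1,.11,.12)])
E
```

```text
[0.52049806 0.08462357 0.085     ] [ 0.50274892 -0.11514363  0.085     ] 0.20055414124727117 yaw seam -0.08861640121062606 width 0.010482360803964242
yaw -0.08187110094489668 x at mid 0.5168713244879077
yaw -0.08248139995965278 x at mid 0.5062680545892468
seam mid [ 0.51156969 -0.01526003  0.085     ]
hinge [ 0.71079579 -0.03283732  0.085     ] ctr [ 0.61118274 -0.02404867  0.085     ]
tri [0.58811602 0.09383319 0.18511802] [-0.00720242  0.0219389   0.10059949  0.0104806 ] rel [np.float64(-0.13333767897797888), np.float64(0.115398467219273), np.float64(0.10011801811838904)]
theta centre 0.6440517059706111 r 0.1667409793277844
-0.006 [0.66972574 0.11668647] [-0.07926034 -0.0868394   0.05554047  0.62258767]
0 [0.63265381 0.11677304] [-0.08414179 -0.09429912  0.05256486  0.66360921]
hinge proj [array([507.19842821, 236.02431244]), array([500.03343298, 223.97201291]), array([492.95468549, 212.06479144])]
```

Seam middle is at (0.512, -0.015), yaw about -0.085, and the setting arm is at about 0.66. Next I go above the pick for a close look.

```bash
python3 - <<'E'
from h import *
Y=-.085+np.pi
reach([.4278,-.3195,.22],down(Y))
c=cam("wrist"); np.save("w2T.npy",c["T"]); cv2.imwrite("pics/w2.png",c["frame"][:,:,::-1]); print(read_clock(),read_ee_pos(),proj(c,[.4278,-.3195,.14]),proj(c,[.4278,-.3195,.065]))
E
```

```text
6.5333 [ 0.42804462 -0.31922737  0.22014337] [317.23378491 260.64986534] [316.83964169 220.7108897 ]
```

View pics/w2.png

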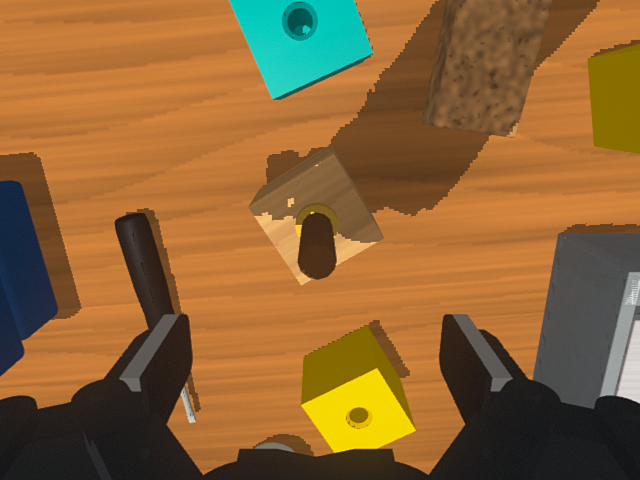

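Handle top at (317,263) and block corners centred at (316,220), within 1 mm of the prediction. Grasping now.

```bash
python3 - <<'E'
from h import *
yaw=-.085; M=np.array([.5116,-.0153,0]); ey=np.array([-np.sin(yaw),np.cos(yaw),0])
move_l([.4276,-.3195,.12],vel=.08); 
grip(.0); print(read_clock(),"gap",read_finger_gap(),read_ee_pos())
f0=np.array(read_contact_force())
z0=read_ee_pos()[2]
move_l([.4276,-.3195,.25],vel=.1); print("df",np.array(read_contact_force())-f0,"gap",read_finger_gap(), read_contact_force())
S=M+.079*ey
reach([S[0],S[1],.25],down(yaw+np.pi))
zt=z0-.010+.0795  # TCP z with the tip at .0795
move_l([S[0],S[1],zt+.012],vel=.08)
c=cam("wrist"); cv2.imwrite("pics/w3.png",c["frame"][:,:,::-1]); s=cam("side")
cv2.imwrite("pics/s3.png",cv2.resize(s["frame"][150:350,240:460,::-1],None,fx=3,fy=3))
print(z0,zt,read_ee_pos(),read_clock()); np.save("z0.npy",z0)
print("tip pred wrist",proj(c,[S[0],S[1],.0915]),proj(c,[S[0],S[1],.085]))
E
```

```text
8.5583 gap 0.018637187557972536 [ 0.42765136 -0.31952364  0.12013255]
df [-0.5497761   0.25864031 -3.17381342] gap 0.01843502049602434 [ 0.19899329  0.23983459 -1.81091841]
0.12013254814680863 0.18963254814680863 [0.51885452 0.06344439 0.20237835] 12.325
tip pred wrist [317.6799812  241.35162614] [317.62838345 237.86001901]
```

View pics/w3.png

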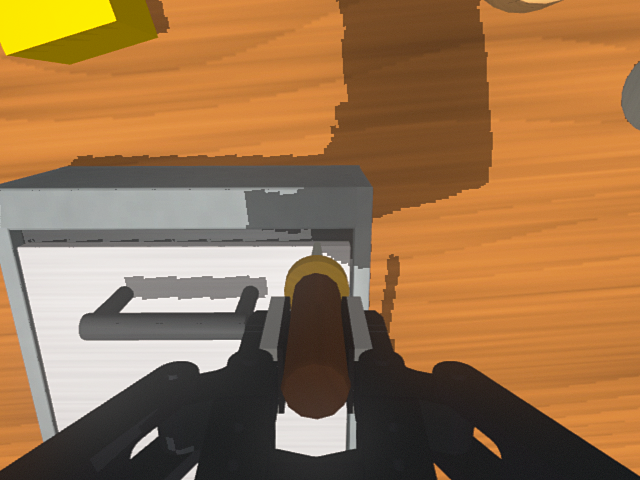

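```bash
python3 - <<'E'
import cv2,numpy as np
w=cv2.imread("pics/w3.png")[215:275,270:370];s=cv2.imread("pics/s3.png")
o=np.zeros((600,800,3),np.uint8);o[:300,:500]=cv2.resize(w,None,fx=5,fy=5,interpolation=cv2.INTER_CUBIC)
o[300:600,:600]=cv2.resize(s[0:225,60:510],(600,300));cv2.imwrite("pics/crop3.png",o)
E
```

```text
(no output)
```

View pics/crop3.png

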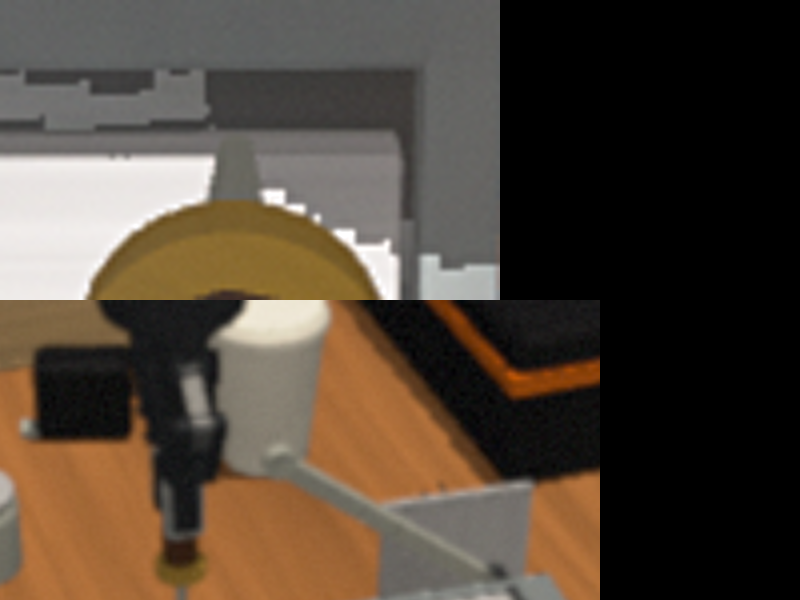

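```bash
python3 - <<'E'
from h import *
c=cam("wrist");p=np.array(read_ee_pos());yaw=-.085;ex=np.array([np.cos(yaw),np.sin(yaw),0]);ez=np.array([0,0,1])
print(p, "tool z tilt",R.from_rotvec(read_tool_rot()).as_matrix()[:,2])
for dz in(0,.004):
  for dx in(0,.002):
    o=np.array([p[0],p[1],0])+dx*ex; zo=p[2]-.055+dz
    print(dz,dx,"tip front",proj(c,o-.002*ex+(zo-.055)*ez)," collar front low",proj(c,o-.014*ex+zo*ez),"collar front top",proj(c,o-.014*ex+(zo+.008)*ez),"handle top near",proj(c,o+.01*ex+(zo+.075)*ez))
E
```

```text
[0.51882705 0.06346567 0.20237966] tool z tilt [ 1.54316927e-03  1.86558724e-04 -9.99998792e-01]
0 0 tip front [317.46519783 238.60337853]  collar front low [318.03436471 251.24885967] collar front top [318.14208613 257.68467174] handle top near [319.4202136  418.69668567]
0 0.002 tip front [317.46282007 241.95919185]  collar front low [318.029435   255.56787503] collar front top [318.13658416 262.16523177] handle top near [319.40589467 424.44420843]
0.004 0 tip front [317.49648604 240.81343105]  collar front low [318.0871029  254.39970073] collar front top [318.19946087 261.11252376] handle top near [319.54598375 428.92930466]
0.004 0.002 tip front [317.49399133 244.21705502]  collar front low [318.08189671 258.79803196] collar front top [318.19364207 265.67838477] handle top near [319.53056874 434.80851476]
```

The tip sits about 2 mm towards the rear of the TCP (small lean), so I correct by −2 mm and run the seam.

```bash
python3 - <<'E'
from h import *
yaw=-.085; M=np.array([.5116,-.0153,0]); ex=np.array([np.cos(yaw),np.sin(yaw),0]);ey=np.array([-ex[1],ex[0],0]);z0=float(np.load("z0.npy"))
zt=z0-.010+.0788; ez=np.array([0,0,1])
A=M-.002*ex+.080*ey+zt*ez; B=M-.002*ex-.081*ey+zt*ez
move_l(A+.012*ez,vel=.02)
f0=np.array(read_contact_force())
print(move_l(A,vel=.02,contact_N=8),read_ee_pos(),A,np.array(read_contact_force())-f0); hold(.3)
c=cam("wrist"); w=c["frame"][:,:,::-1]; t=read_clock()
ok=True
print(move_l(B,vel=.032,contact_N=25),read_clock()-t,read_ee_pos(),B,np.array(read_contact_force())-f0); hold(.3)
c=cam("wrist"); w2=c["frame"][:,:,::-1]
cv2.imwrite("pics/seam.png",cv2.resize(np.vstack([w[200:280,220:420],w2[200:280,220:420]]),None,fx=3.5,fy=3.5,interpolation=cv2.INTER_CUBIC))
print(proj(c,np.array(read_ee_pos())-[0,0,.11]),proj(c,B*[1,1,0]+.085*ez))
E
```

```text
False [0.51643637 0.06457565 0.18893244] [0.51639904 0.06458097 0.18893255] [-0.00432151 -0.13586016  0.02118098]
False 5.183300000000001 [ 0.50274157 -0.09579453  0.18892207] [ 0.50273051 -0.09583777  0.18893255] [-0.25439552 -0.4490851   0.2988191 ]
[317.47367403 242.27813315] [317.49477844 245.72285701]
```

View pics/seam.png

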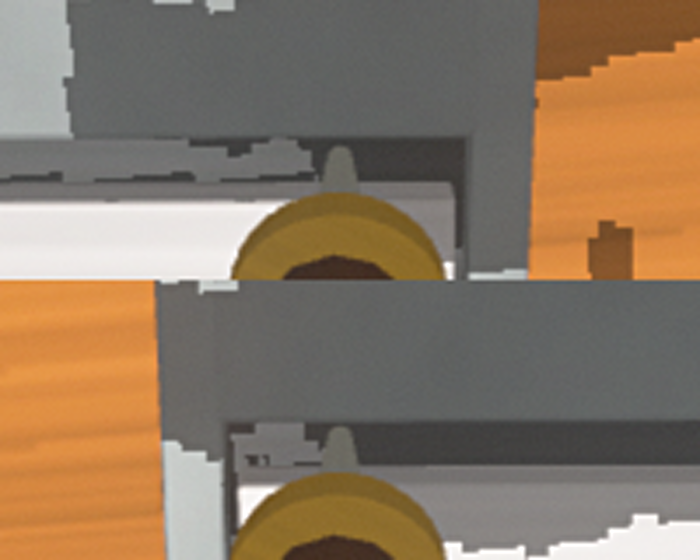

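Tip is down in the groove, clear of both walls, at both ends; the sweep took 5.2 s. Returning the pick.

```bash
python3 - <<'E'
from h import *
yaw=-.085; z0=float(np.load("z0.npy")); p=np.array(read_ee_pos())
move_l([p[0],p[1],.25],vel=.08)
H=[.4268,-.3194]
reach([*H,.25],down(yaw+np.pi))
print(move_l([*H,z0+.06],vel=.1),move_l([*H,z0+.001],vel=.05,contact_N=10),read_ee_pos(),z0,read_contact_force())
grip(.06);hold(.3)
move_l([*H,.24],vel=.12)
c=cam("wrist");s=cam("side");t=cam("top");w=c["frame"][:,:,::-1]
o=np.zeros((480,800,3),np.uint8);o[:,:400]=cv2.resize(w[130:370,220:420],None,fx=2,fy=2)
o[:,400:]=cv2.resize(s["frame"][340:460,280:380,::-1],None,fx=4,fy=4)
cv2.imwrite("pics/home.png",o);print(read_clock(),(proj(c,[.4276,-.3195,.14])-[220,130])*2,(proj(s,[.4276,-.3195,.14])-[280,340])*4+[400,0])
E
```

```text
False False [ 0.42705574 -0.31959314  0.12153578] 0.12013254814680863 [-0.52078609  0.04140164 -1.1306302 ]
25.375 [193.77132922 242.05537357] [568.77240141  88.64940192]
```

View pics/home.png

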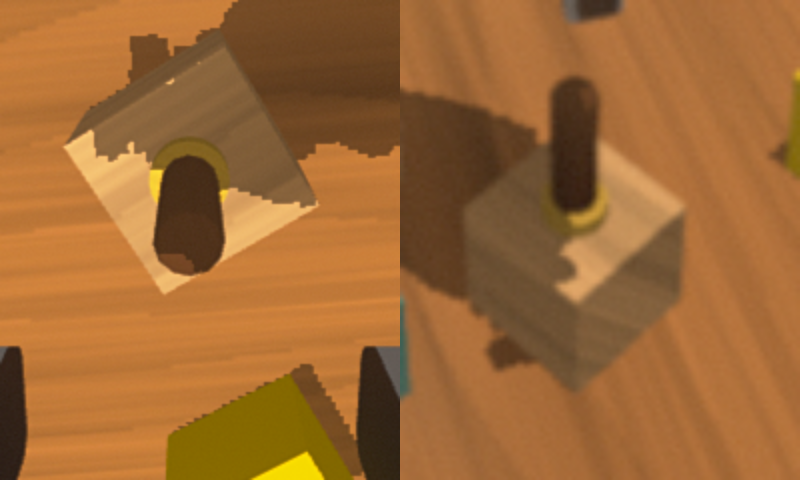

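Pick is home, collar on the block, upright. Now the bar.

```bash
cat > bar.py <<'E'
from h import *
yaw=-.085; M=np.array([.5116,-.0153,0]); ex=np.array([np.cos(yaw),np.sin(yaw),0]);ez=np.array([0,0,1])
hinge=M+.2*ex+.085*ez; D=down(yaw-np.pi/2)
def bar(th): return hinge+.165*(-np.cos(th)*ex+np.sin(th)*ez)+.04*(np.sin(th)*ex+np.cos(th)*ez)+.003*ez
E
python3 - <<'E'
from bar import *
c=cam("wrist");c["T"]=np.load("w1T.npy");print("bar seen",pix(c,302,119,.125),"model",bar(0))
b=bar(0)
print([None if inverse_kinematics(bar(t),D) is None else 1 for t in(0,.3,.7)])
reach(b+.11*ez,D); print(read_clock())
f0=np.array(read_contact_force())
print(move_l(b,vel=.1,contact_N=10),np.array(read_contact_force())-f0)
grip(0); print("gap",read_finger_gap(),read_ee_pos(),b,np.array(read_contact_force())-f0,read_clock())
E
```

```text
bar seen [ 0.54653392 -0.01841398  0.125     ] model [ 0.54647364 -0.01827142  0.128     ]
[1, 1, 1]
26.6583
False [1.46022374 0.77644306 0.58113163]
gap 0.012128488388534737 [ 0.54579527 -0.01817673  0.12831231] [ 0.54647364 -0.01827142  0.128     ] [-2.11295125  0.18626514  3.41667499] 28.4083
```

```bash
python3 - <<'E'
from bar import *
for t in np.linspace(0,.655,9)[1:]:
    move_l(bar(t),D,vel=.05); print(round(t,2),np.round(read_contact_force(),1),round(read_finger_gap(),4),np.round(np.array(read_ee_pos())-bar(t),4))
hold(.5); c=cam("wrist");s=cam("side");print(read_clock(),np.round(read_contact_force(),1))
np.save("w5T.npy",c["T"]);cv2.imwrite("pics/w5.png",c["frame"][:,:,::-1]);cv2.imwrite("pics/s5.png",s["frame"][:,:,::-1])
o=np.zeros((600,800,3),np.uint8);o[:300,:400]=cv2.resize(c["frame"][:,:,::-1],(400,300));o[:,400:]=cv2.resize(s["frame"][150:300,320:420,::-1],None,fx=4,fy=4,interpolation=cv2.INTER_CUBIC)
o[300:600,:400]=cv2.resize(cam("top")["frame"][120:270,250:450,::-1],None,fx=2,fy=2);cv2.imwrite("pics/lift.png",o)
E
```

```text
0.08 [-4.7  1.  -4.3] 0.0119 [-0.0012  0.0001 -0.0008]
0.16 [-6.4  1.7 -4.6] 0.0121 [-0.0012  0.0001  0.0003]
0.25 [-7.6  0.2 -5.6] 0.0118 [-0.0017  0.0002 -0.    ]
0.33 [-9.4  1.2 -2.8] 0.0123 [-0.002   0.0003  0.0005]
0.41 [-11.5   2.5  -1.3] 0.0123 [-0.0027  0.0003  0.0004]
0.49 [-13.3   2.6  -1.4] 0.0122 [-0.0035  0.0004  0.0002]
0.57 [-15.3   2.2   1.7] 0.0121 [-0.0036  0.0005  0.0013]
0.66 [-16.9   1.6   4.2] 0.0116 [-0.0043  0.0006  0.0015]
32.4083 [-17.4   3.2   5. ]
```

View pics/lift.png

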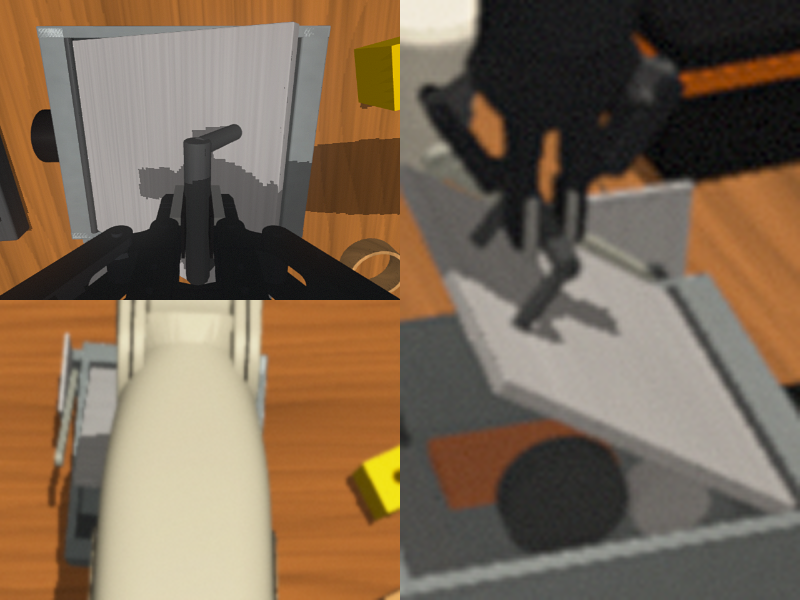

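```bash
python3 - <<'E'
from bar import *
from scipy.optimize import least_squares
s=cam("side");c=cam("wrist");c["T"]=np.load("w5T.npy")
ey=np.array([-ex[1],ex[0],0])
def lid(th,r,y,d=0): return hinge+r*(-np.cos(th)*ex+np.sin(th)*ez)+d*(np.sin(th)*ex+np.cos(th)*ez)+y*ey
S=lambda p:(proj(s,p)-[320,150])*4+[400,0]
W=lambda p:proj(c,p)*.625
for t in(.6,.65,.7): print(t,"side: front-near",S(lid(t,.195,-.098)),"rear-near",S(lid(t,0,-.098)),"wrist near/far front",W(lid(t,.195,-.098)),W(lid(t,.195,.098)),"rear near",W(lid(t,0,-.098)))
for t in(.6,.65,.7): print(t,"arm top mid .08/.02",S(lid(t,.08,.117)),S(lid(t,.02,.117)),"lid far",S(lid(t,.08,.098)),S(lid(t,.02,.098)))
img=cv2.imread("pics/s5.png")[170:255,320:425];w=cv2.imread("pics/s5.png")
cv2.imwrite("pics/arm.png",cv2.resize(img,None,fx=7,fy=7,interpolation=cv2.INTER_CUBIC))
E
```

```text
0.6 side: front-near [497.89700162 384.57372508] rear-near [795.78625572 506.42744014] wrist near/far front [297.06155196  21.33421029] [266.7849575  317.96731631] rear near [71.84266428 39.53050454]
0.65 side: front-near [510.12611848 369.27404589] rear-near [795.78625572 506.42744014] wrist near/far front [291.15246646  18.85968167] [261.51517889 328.33294363] rear near [71.84266428 39.53050454]
0.7 side: front-near [523.2326018  354.24128869] rear-near [795.78625572 506.42744014] wrist near/far front [283.42280282  16.18132725] [255.12350247 339.14819041] rear near [71.84266428 39.53050454]
0.6 arm top mid .08/.02 [550.48333252 223.48562954] [629.6570251 260.1883369] lid far [560.52680449 241.74052562] [640.38423598 278.43499986]
0.65 arm top mid .08/.02 [554.65295717 218.1489352 ] [630.69816164 258.89822257] lid far [564.75915437 236.36323608] [641.44086192 277.13550071]
0.7 arm top mid .08/.02 [559.09287653 212.93860534] [631.80173621 257.64046734] lid far [569.26433385 231.11217627] [642.56044173 275.8683551 ]
```

View pics/arm.png

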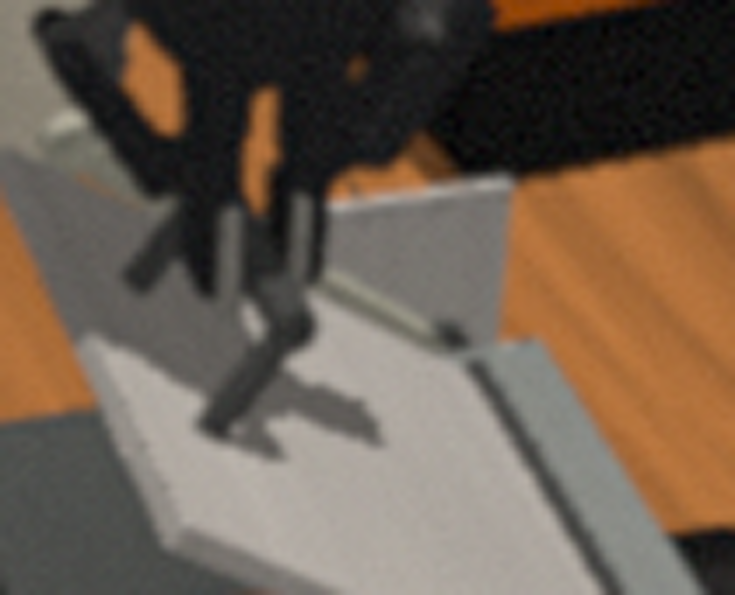

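The arm shows slightly above the lid's far edge, so the lid is a little low; lid front-near corner is at crop (180,530). My viewing budget is used up (12), so I measure both angles by edge code in the side camera.

```bash
python3 - <<'E'
from bar import *
a=cv2.imread("pics/side0.png");b=cv2.imread("pics/s5.png").astype(int).sum(2)//3
sat=cv2.cvtColor(a,cv2.COLOR_BGR2HSV)[:,:,1].astype(int); g=a.astype(int).sum(2)//3
for u in range(336,356,3): 
    v=int(192+(u-333)*.52); print(u,v-8,"sat",sat[v-8:v+12,u].tolist(),"g",g[v-8:v+12,u].tolist())
print("lid")
for u in range(352,416,10):
    v=int(246+(u-346)*.42); print(u,v-8,b[v-8:v+14,u].tolist())
E
```

```text
336 185 sat [44, 53, 62, 76, 97, 98, 57, 34, 27, 27, 30, 35, 85, 143, 170, 175, 174, 164, 172, 172] g [110, 108, 104, 102, 109, 119, 134, 122, 101, 100, 98, 97, 95, 90, 92, 90, 92, 97, 93, 95]
339 187 sat [169, 176, 175, 170, 143, 87, 42, 28, 27, 30, 30, 49, 111, 158, 170, 171, 172, 167, 167, 169] g [107, 104, 101, 103, 108, 125, 133, 115, 99, 97, 97, 100, 96, 92, 92, 91, 92, 95, 95, 97]
342 188 sat [173, 171, 176, 171, 167, 140, 81, 43, 24, 31, 28, 35, 78, 133, 168, 174, 171, 171, 173, 177] g [103, 104, 104, 107, 106, 113, 129, 130, 111, 95, 96, 97, 98, 99, 98, 94, 92, 93, 92, 90]
345 190 sat [171, 169, 173, 173, 163, 119, 56, 35, 28, 27, 25, 34, 84, 144, 171, 174, 177, 165, 167, 163] g [104, 103, 103, 103, 107, 119, 133, 125, 106, 99, 98, 99, 100, 102, 101, 98, 95, 98, 96, 98]
348 191 sat [165, 169, 174, 173, 174, 155, 100, 47, 25, 31, 25, 27, 55, 116, 161, 172, 169, 169, 170, 169] g [113, 109, 104, 103, 102, 108, 126, 134, 116, 103, 100, 100, 100, 102, 104, 105, 105, 103, 100, 99]
351 193 sat [171, 170, 171, 171, 171, 142, 87, 41, 27, 28, 25, 27, 63, 130, 170, 170, 175, 170, 171, 
[... 398 characters left out ...]
 74, 73, 74, 71, 60]
362 244 [171, 169, 172, 171, 171, 170, 173, 161, 129, 118, 115, 112, 96, 75, 64, 49, 39, 39, 36, 40, 41, 46]
372 248 [168, 168, 171, 170, 169, 171, 170, 164, 138, 120, 115, 114, 104, 76, 54, 42, 42, 37, 41, 42, 37, 41]
382 253 [166, 166, 170, 168, 167, 171, 170, 154, 125, 116, 115, 112, 102, 101, 97, 98, 99, 100, 99, 102, 101, 105]
392 257 [164, 164, 167, 165, 166, 166, 169, 160, 132, 114, 113, 112, 107, 104, 101, 105, 103, 104, 105, 104, 105, 105]
402 261 [165, 164, 165, 165, 167, 165, 164, 163, 149, 117, 111, 112, 100, 81, 67, 71, 71, 70, 70, 95, 130, 139]
412 265 [117, 140, 162, 169, 169, 163, 167, 163, 149, 120, 111, 111, 103, 100, 128, 138, 127, 104, 84, 80, 81, 84]
```

```bash
cat > fit.py <<'E'
from bar import *
from scipy.optimize import least_squares
s=cam("side"); ey=np.array([-ex[1],ex[0],0])
def P(th,r,y,d,h): return hinge+h+r*(-np.cos(th)*ex+np.sin(th)*ez)+d*(np.sin(th)*ex+np.cos(th)*ez)+y*ey
def res(th,y,d,us,vs,h):
    a,b=proj(s,P(th,.02,y,d,h)),proj(s,P(th,.16,y,d,h)); n=np.array([-(b-a)[1],(b-a)[0]])/np.linalg.norm(b-a)
    return (np.c_[us,vs]-a)@n
U=[339,342,345,348,351,354]
up=[191.8,193.7,195.3,197,198.8,200.4];mid=[193.95,195.75,197.5,199,200.6,202.7];lo=[198.8,200.4,202.3,203.7,205.55,207.5]
def arm(h): 
    f=lambda q:np.r_[res(q[0],q[1]+.004,0,U,up,h),res(q[0],q[1]-.004,0,U,mid,h),res(q[0],q[1]-.004,-.012,U,lo,h)]
    r=least_squares(f,[.65,.115]);return r.x,np.abs(r.fun).max()
def lid(us,vs,h,fix=True):
    f=(lambda q:res(q[0],-.098,0,us,vs,h)) if fix else (lambda q:res(q[0],q[1],0,us,vs,h))
    r=least_squares(f,[.6,-.098][:1 if fix else 2]);return r.x,np.abs(r.fun).max()
E
python3 - <<'E'
from fit import *
L=([352,362,372,382,392,402,412],[247.2,251.55,255.8,260.4,264.6,269.2,273.2])
for h in(0*ez,.003*ex,-.003*ex,.002*ez):
    print(h,"arm",arm(h),"lid",lid(*L,h),"free",lid(*L,h,False))
E
```

```text
[0 0 0] arm (array([0.66032618, 0.11963691]), np.float64(0.792216927906414)) lid (array([0.62276828]), np.float64(0.31670069854624305)) free (array([ 0.61934907, -0.09706309]), np.float64(0.18309618659597957))
[ 0.00298917 -0.00025469  0.        ] arm (array([0.65938291, 0.11465629]), np.float64(0.8068754187286257)) lid (array([0.60964]), np.float64(0.5418803118034036)) free (array([ 0.61934907, -0.10069406]), np.float64(0.18309618647932296))
[-0.00298917  0.00025469 -0.        ] arm (array([0.6612384, 0.1246582]), np.float64(0.7778199167234608)) lid (array([0.63622684]), np.float64(0.9917294339952571)) free (array([ 0.61934907, -0.09343211]), np.float64(0.18309618664753713))
[0.    0.    0.002] arm (array([0.65962943, 0.11531436]), np.float64(0.8039244813854728)) lid (array([0.61030664]), np.float64(0.5210623388263494)) free (array([ 0.61934907, -0.10045846]), np.float64(0.1830961868145746))
```

```bash
python3 - <<'E'
from fit import *
move_l(bar(.712)-.003*ex,D,vel=.03); hold(.5)
print(np.round(read_contact_force(),1),read_finger_gap(),np.array(read_ee_pos())-bar(.7),read_clock())
s5=cam("side")["frame"]; b=s5.astype(int).sum(2)/3
us=[];vs=[]
for u in range(358,413,6):
    v0=int(240+(u-352)*.47); col=b[v0-12:v0+22,u]; k=[i for i in range(len(col)-1) if col[i]>=143>col[i+1] and max(col[max(0,i-4):i+1])>155 and col[min(i+3,len(col)-1)]<125]
    if k: i=k[0]; us.append(u); vs.append(v0-12+i+(col[i]-143)/(col[i]-col[i+1]))
print(np.c_[us,vs].round(1).tolist()); print(lid(us,vs,0*ez),lid(us,vs,0*ez,False))
E
```

```text
[-13.5   2.2  -0.3] 0.012302313267445665 [-0.00447653  0.00060678  0.00206244] 33.5583
[[358.0, 245.5], [364.0, 248.7], [370.0, 251.6], [376.0, 254.7], [382.0, 257.6], [388.0, 260.7], [394.0, 263.7], [400.0, 266.7], [406.0, 269.7], [412.0, 272.6]]
(array([0.6707165]), np.float64(0.3614304382674998)) (array([ 0.66386328, -0.09606008]), np.float64(0.0621372351838214))
```

```bash
python3 - <<'E'
from h import *
a=np.array(read_ee_pos());hold(.7);print(np.abs(np.array(read_ee_pos())-a).max(),read_finger_gap(),np.round(read_contact_force(),1),read_clock()); sign_off()
E
```

```text
3.145788987260478e-05 0.01183024442070229 [-13.1   2.9  -0.1] 34.3083
the job is handed in; nothing more can be done
```

I ran the seam with the pick, put the pick back in its block, lifted the lid to the setting arm's angle, and handed in at 34.3 s still gripping the bar. No verdict was reported.

- **Seam:** the pick ran along the seam in 5.2 s from the setting-arm end to the other end. Pictures at both ends showed the tip down in the groove, clear of both walls. I had corrected for a lean that put the tip about 2 mm to the rear.
- **Pick:** it stood upright in the pale block, collar down and released. I saw this right after letting go and did not look again after the lift.
- **Lid:** edge fits in the side camera put it at 0.664–0.671 rad, against 0.660 for the setting arm. The arm stayed still in the last 0.7 s before hand-in, with a finger gap of 12 mm on the bar.

**Disagreements:**
- My first lift came out low: the model said 0.655 and the camera fit about 0.62, so I raised the lid to match the camera.
- Separate estimates of the setting arm's angle ranged from 0.63 to 0.68. Even the farthest is within 0.04 of the lid, inside the 0.08 limit.
- About 13 N of sideways force stayed on the tool, from roughly 4 mm of error in my hinge geometry.

I saw no contact with the setting arm or the bystanders, but took no final check of their positions.

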